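# Open a push-and-turn fixative bottle at the microscope bench

## Task

Open the amber bottle for pipetting: press its orange child-resistant cap down firmly, but without forcing it, and turn it anticlockwise about a quarter turn while it stays pressed, then lift the cap off and set it down right way up in the round white dish, without dropping it. Leave the other things on the bench where they are.

Things in the scene. Friction and masses are not known exactly. Their poses are not given: they have to be found in the camera images.
- bottle: Amber glass bottle, 72 mm across, clamped fast in a grey and aluminium holder (foot 130 x 100 mm, long side along x) bolted to the bench: it cannot move or turn. Origin on the bench under its axis; z up. The shoulder begins 105 mm up and slopes in to the neck (28 mm across) at 119 mm; rim 145 mm up. The neck breaks if the cap loads it with more than 45 N (down and sideways together).
- bottle_rim (a point): Centre of the bottle's mouth, on its axis, 145 mm above the bench; axes as the bottle's. Three lips round the neck below the rim hold the cap's insert like a bayonet. A sprung white seal ring in the mouth lifts the insert up to 1 mm against the lips with about 4 N; under load the insert sinks that 1 mm onto the rim. Once unlocked, it rises about 1.5 mm when let up.
- cap_grip (a point): Where to grip the orange cap: on its axis, 12 mm below its flat top, 13 mm above the bottle's rim at the start. The ribbed outer shell is 50 mm across, 34.5 mm tall, its lower edge 22.5 mm below this point; z up along the axis; yaw arbitrary. Not pressed, the shell just slips round, either way, on the white insert inside and the cap stays locked. It can be turned back so for a second stroke.
- cap_top (a point): Centre of the cap's flat top (white stripe). Pressing moves the shell down 4 mm against a spring: 5 N to start, 14 N at the bottom stop, then hard. Over the last 2.5 mm its 4 teeth mesh with the insert's 8 teeth. Where teeth stand on teeth it feels hard after 1.5 mm; turned a little under load they drop in and the force falls. Keep 15 to 25 N on it all through the turn.
- cap_insert (a point): Centre of the underside of the white insert in the cap, 39 mm below the top when not pressed (27 mm below cap_grip), 14 mm below the rim when closed; z up. The cap stands on it when set down. Its yaw minus the bottle's is 9.5 to 13 degrees when locked; above 48 degrees it is free to lift straight off; hard stop at about 104 degrees.
- cap: The whole loose cap, about 70 g; origin and axes as cap_insert. To open: anticlockwise seen from above. Up to about 20 degrees of backlash are taken up before the pressed shell drives the insert, which needs 40 degrees more; so one turn of 70 to 80 degrees under load serves.
- dish_in (a point): Centre of the inner floor of a low round white enamel dish, 128 mm across the rim, flat floor about 114 mm across, rim 11 mm and floor 4 mm above the bench. z up.
- buffer_bottle: Bystander: pale bottle with a blue cap, 72 mm across, 144 mm tall, loose. Origin under its centre.
- petri_stack: Bystander: stack of four culture dishes, 92 mm across, 58 mm tall. Origin under its centre.
- tip_box: Bystander: blue pipette tip box 90 x 125 x 51 mm. Origin under its centre.
- tube_rack: Bystander: white rack of tubes with coloured caps, 70 x 160 x 76 mm. Origin under its centre.
- timer: Bystander: grey bench timer 55 x 75 x 22 mm. Origin under its centre.
- marker: Bystander: marker pen 122 mm long, 15 mm thick, lying along its x. Origin under its centre.
Mind the look-alikes: they are no part of the job. Of the things shaped like the part that bears dish_in, the white one is meant. Leave any turquoise look-alike of the cap alone.

How it is judged:
On the way, in this order (a step that is already met when the one before it is completed fails the run):
1. the cap is pressed and turned until its insert is unlocked, still seated on the neck (angle between the x axis of cap_insert and the x axis of bottle_rim, either way round above 0.75 rad and horizontal distance between cap_insert and bottle_rim below 0.004 m and z of cap_insert in the frame of bottle_rim below -0.011 m), for 0.1 s.
2. the cap is lifted clear of the bottle (z of cap_insert in the frame of bottle_rim above 0.005 m), for 0.1 s.
At the end, for the whole second after the job is handed in: The cap stands at rest, right way up (within 7 degrees), flat on the dish's floor (within 5 mm), its axis within 40 mm of the dish's centre, released (horizontal distance between cap_insert and dish_in below 0.04 m and z of cap_insert in the frame of dish_in between -0.003 and 0.005 m and angle between cap_insert's own z axis and vertical below 0.12 rad and linear speed of cap below 0.03 m/s); the robot touches nothing.
It fails at once if the cap loads the bottle's neck with more than 45 N (contact force between cap and bottle above 45 N).
It fails at once if the cap is dropped (it moves faster than 0.6 m/s while the fingers do not hold it) (linear speed of cap above 0.6 m/s and contact force between the fingers and cap below 0.1 N).
It fails at once if a bystander (pale bottle, culture dishes, tip box, tube rack, timer or marker) is moved more than 20 mm (distance of any of buffer_bottle, petri_stack, tip_box, tube_rack, timer, marker from where it was at the start of the episode above 0.02 m).
It also fails if it takes over 53 s, if anything falls off the work surface, if the arm or the gripper's body presses on something with over 40 N, if the wrist force passes 120 N, or if a joint passes its speed limit or range.

## Robot

A 6-joint arm with a two-finger parallel gripper is mounted at the origin on the work surface. World frame = base frame: x ahead of the robot, y to its left, z up, the work surface at z = 0. Lengths are in m, angles in rad, forces in N, time in s.
With the tool pointing down it reaches from about 0.425 to 0.925 m from the base axis. Payload 12.5 kg.
Tool frame: the origin (TCP) lies midway between the tips of the shut fingers; the grasp point (between the pads) lies robot.hold_point_z behind it (robot.hold_point_z is the distance from the TCP to the grasp point, in m); z points along the fingers, y is the direction in which the jaws open and shut (so a half turn about z gives the same grasp; the last joint's range is limited). The gripper opens to 85 mm and grips with 20 to 120 N. Pads are 22 mm wide; open, the fingers measure 114 mm over their backs; the gripper's body (76 mm by 85 mm) begins 54 mm behind the grasp point. The pads swing forward as they close: fully open they stand 13 mm farther back than shut.
Start: joints at [-1.43, 0.491, 1.559, -0, 1.092, -0.106], TCP at [0.153, -0.606, 0.231] pointing down, gripper open.
Joint ranges: [-3.1, 3.1], [-0.84, 2.19], [0.05, 2.79], [-1.13, 4.28], [0.06, 2.93], [-2.69, 2.69]. Speed limits (rad/s): [2.22, 2.22, 2.79, 3.14, 3.14, 3.14].

## Interface

Orientations are given as a rotation vector (axis times angle).
In Python, from station import robot, capture, get_calibration gives the robot as it stands.
- The arm moves only by the shell command python3 -m handwheel 'ROWS' [FORCE]. ROWS is JSON, a list that holds one entry, the list of rows, each a list of 5 numbers: the shift along the tool's x, y, z in cm, then the turn about the tool's z in degrees, then the finger opening in cm, from 0 to 8.54. In form: [[[tx, ty, tz, yaw, fingers], ...]]. A call has exactly 8 rows; each row shifts and turns the commanded pose from where the row before left it, along the tool's axes as they then stand; what a row does not reach is not made up. A row lasts 1/10 s, in which the tool goes at most 50 mm and 8.59 degrees, less where a joint would pass 70% of its speed; a pose out of reach is approached as far as the arm can. A call with a gripper value outside its range is refused whole. The fingers move at their own pace and stop on an object; FORCE is the grip in N (left out, the last holds). Time passes only in rows, so rows that do not move let the fingers close, or fill a call up. It gives the time, the measured TCP pose, the force and the opening at its end, in the units of the state.
- robot.observe(): the state, without advancing time (a new reading comes with each control period).
- capture(name): name is "scene" or "top"; returns the picture (384x512x3 uint8, blue, green, red); there is no depth.
- get_calibration(name): a dict with "camera_matrix" (3x3 intrinsics, pixels), "rvec" (rotation vector, rad) and "tvec" (3), from world to camera coordinates, as OpenCV has them. Camera axes: x right, y down, z forward; pixel columns grow to the right and rows downward; lengths in m; the calibration is good to about 2 mm. A picture is of the moment at which its call begins. get_calibration takes no time and is no camera call.
- robot.sign_off(): hands the job in, once; it reports no verdict.
The state is a dict: "time": time; "joint_pos": joint angles; "dq": joint speeds; "joint_torque": joint torques, N m; "eef_pos": TCP position; "tool_rot": TCP orientation; "ft_force": force on the tool from outside, world axes, zero at the start; "moment": the same for the moment, N m; "opening": finger opening in m.
Only numpy, scipy, OpenCV 4.12 (cv2) and the standard library are available. Lean on these libraries where they do the work, as an engineer would, in place of code of your own. Each camera call takes 0.05 s, during which the arm holds its last target.

## Working session

There is one attempt and no reset: what is moved stays moved. The work goes in short steps, Python scripts to look and compute and a shell command to move; the robot and the scene stay as the last step left them, time stands still between calls to the robot, and variables do not carry over. Pictures are saved under pics/ and viewed, and the job is handed in when it is done.

```bash
ls; mkdir -p pics
python3 - <<'E'
from station import robot, capture, get_calibration
import cv2
for n in("scene","top"):
    cv2.imwrite(f"pics/{n}0.png",capture(n)); c=get_calibration(n); print(n,c)
print(robot.observe(), robot.hold_point_z)
E
```

```text
pics
scene {'camera_matrix': array([[366.30893925,   0.        , 252.2447477 ],
       [  0.        , 366.30893925, 192.31269112],
       [  0.        ,   0.        ,   1.        ]]), 'rvec': array([ 1.26892425,  2.20766114, -0.94977556]), 'tvec': array([ 0.2468971 , -0.21855625,  1.67554002])}
top {'camera_matrix': array([[496.30029192,   0.        , 261.56252914],
       [  0.        , 496.30029192, 191.37753094],
       [  0.        ,   0.        ,   1.        ]]), 'rvec': array([ 2.1444696 , -2.20629236,  0.09257298]), 'tvec': array([0.06107591, 0.56313453, 1.38043574])}
{'time': 0.1, 'joint_pos': array([-1.42962430e+00,  4.91490386e-01,  1.55939568e+00, -4.35329493e-06,
        1.09168664e+00, -1.05606898e-01]), 'dq': array([ 0.00068993,  0.00063459, -0.00042058, -0.0003065 , -0.00067464,
        0.00031348]), 'joint_torque': array([ 3.97368829e-03, -6.19444513e+01, -2.62023139e+01, -4.60086284e-06,
        2.92278863e-03,  2.88913256e-06]), 'eef_pos': array([ 0.15266486, -0.60586305,  0.23078923]), 'tool_rot': array([-3.11673491e+00, -3.86539082e-01,  3.34293078e-05]), 'ft_force': array([ 0.45787651, -0.33042803,  0.45917156]), 'moment': array([-0.00640401, -0.04589078,  0.09542321]), 'opening': 0.0852999100069122} 0.0187
```

View pics/scene0.png

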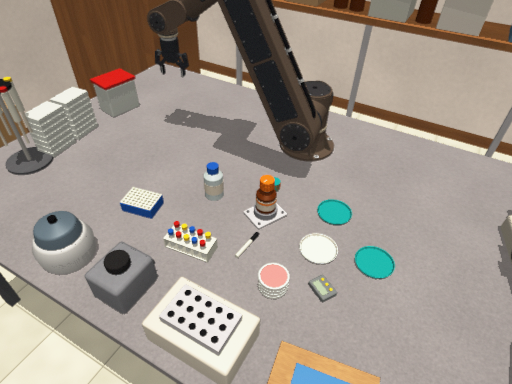

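View pics/top0.png

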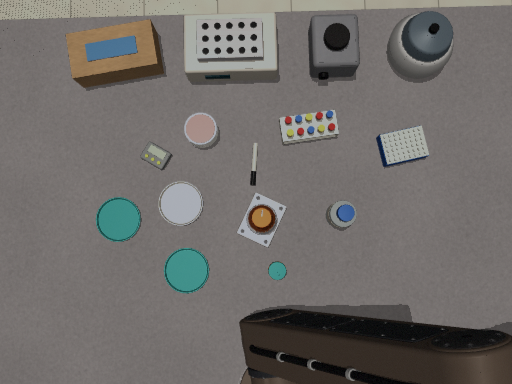

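Candidates. Cap: orange at top (262,218) / scene (267,183), and a turquoise look-alike at top (277,270) / scene (276,183). Dish: white at top (181,203), and turquoise ones at (119,219) and (187,270). I choose the orange cap and the white dish. Next I'll measure and check a close crop.

```bash
cat > h.py <<'E'
import numpy as np, cv2
from station import robot, capture, get_calibration
def ray(n,p):
    c=get_calibration(n);R=cv2.Rodrigues(c["rvec"])[0];C=-R.T@c["tvec"]
    d=R.T@np.linalg.inv(c["camera_matrix"])@np.array([p[0],p[1],1.]);return C,d/np.linalg.norm(d)
def onplane(n,p,z):
    C,d=ray(n,p);return C+d*(z-C[2])/d[2]
def proj(n,P):
    c=get_calibration(n);return cv2.projectPoints(np.float64(P).reshape(-1,3),c["rvec"],c["tvec"],c["camera_matrix"],None)[0].reshape(-1,2)
def tri(p,q):
    A,a=ray("scene",p);B,b=ray("top",q)
    t=np.linalg.lstsq(np.c_[a,-b],B-A,rcond=None)[0];P,Q=A+a*t[0],B+b*t[1];return (P+Q)/2,np.linalg.norm(P-Q)
def blobs(m,mn=30):
    cs=cv2.findContours(m.astype(np.uint8),cv2.RETR_EXTERNAL,cv2.CHAIN_APPROX_NONE)[0]
    return [c for c in cs if cv2.contourArea(c)>mn]
E
python3 - <<'E'
from h import *
t=cv2.imread("pics/top0.png");s=cv2.imread("pics/scene0.png")
for n,im,bx in(("top",t,(235,190,290,245)),("scene",s,(245,165,290,225))):
    h=cv2.cvtColor(im,cv2.COLOR_BGR2HSV)
    m=(h[...,0]>6)&(h[...,0]<20)&(h[...,1]>190)&(h[...,2]>110)
    k=np.zeros_like(m);k[bx[1]:bx[3],bx[0]:bx[2]]=1
    for c in blobs(m&k,15): print(n,"orange",cv2.contourArea(c),cv2.boundingRect(c),cv2.minEnclosingCircle(c))
    cv2.imwrite(f"pics/crop_{n}.png",cv2.resize(im[bx[1]:bx[3],bx[0]:bx[2]],None,fx=9,fy=9,interpolation=cv2.INTER_CUBIC))
h=cv2.cvtColor(t,cv2.COLOR_BGR2HSV)
m=(h[...,1]<50)&(h[...,2]>140);k=np.zeros_like(m);k[175:235,150:212]=1
for c in blobs(m&k,300):
    e=cv2.fitEllipse(c);print("dish top",e,onplane("top",e[0],.011)); x=np.array(c).reshape(-1,2)
    P=np.array([onplane("top",p,.011)[:2] for p in x]);print(P.min(0),P.max(0),(P.min(0)+P.max(0))/2)
h=cv2.cvtColor(s,cv2.COLOR_BGR2HSV)
m=(h[...,1]<50)&(h[...,2]>150);k=np.zeros_like(m);k[228:270,295:343]=1
for c in blobs(m&k,300):
    P=np.array([onplane("scene",p,.011)[:2] for p in c.reshape(-1,2)]);print("dish scene",(P.min(0)+P.max(0))/2,P.max(0)-P.min(0))
print("dish floor top-centre",onplane("top",(181,203),.004))
E
```

```text
scene orange 184.5 (260, 175, 14, 17) ((266.9090881347656, 183.0), 8.549907684326172)
dish top ((180.1536407470703, 202.90362548828125), (42.11271286010742, 43.49211883544922), 42.20850372314453) [0.53946656 0.27831838 0.011     ]
[0.47636687 0.21585086] [0.60261299 0.34170408] [0.53948993 0.27877747]
dish scene [0.53713408 0.27390805] [0.24261666 0.2013222 ]
dish floor top-centre [0.53960317 0.27705644 0.004     ]
```

Run:
```python
import cv2,numpy as np
a=cv2.imread("pics/crop_top.png");b=cv2.imread("pics/crop_scene.png")
a=cv2.resize(a,(390,500));b=cv2.resize(b,(390,500));cv2.imwrite("pics/crops.png",np.hstack([a,b]))
```

```text
(no output)
```

View pics/crops.png

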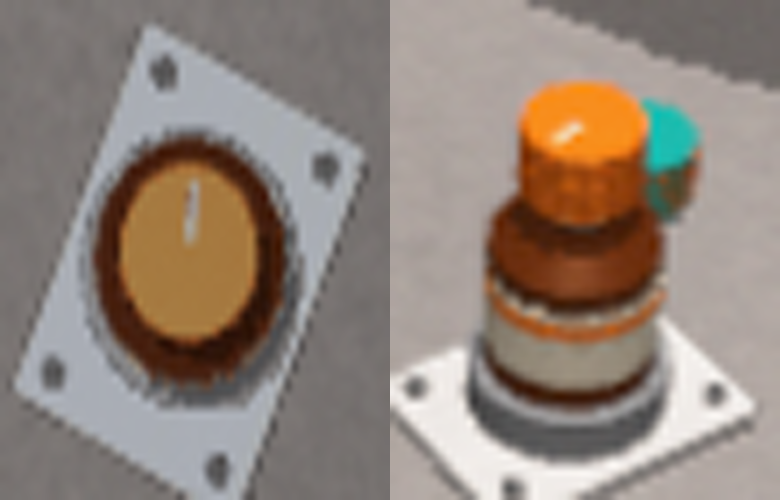

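The crops show the orange cap, with its white stripe, on the amber bottle. The turquoise one stands behind it. Now I'll measure the cap's axis.

Run:
```python
from h import *
t=cv2.imread("pics/top0.png");s=cv2.imread("pics/scene0.png")
ht=cv2.cvtColor(t,cv2.COLOR_BGR2HSV);hs=cv2.cvtColor(s,cv2.COLOR_BGR2HSV)
print(ht[222,262],ht[231,262],hs[178,272],hs[188,266])
k=np.zeros(t.shape[:2],bool);k[200:240,245:282]=1
m=(ht[...,2]>130)&(ht[...,1]>100)&k
for c in blobs(m):
    P=np.array([onplane("top",p,.170)[:2] for p in c.reshape(-1,2)]);print("cap top",(P.min(0)+P.max(0))/2,P.max(0)-P.min(0)); e=cv2.fitEllipse(c);print(e,onplane("top",e[0],.17)); qt=e[0]
k[:]=0;k[170:200,255:280]=1
m=(hs[...,2]>200)&((hs[...,1]>150)&(hs[...,0]<25))&k
for c in blobs(m):
    c=cv2.convexHull(c);P=np.array([onplane("scene",p,.170)[:2] for p in c.reshape(-1,2)]);print("cap scene",(P.min(0)+P.max(0))/2,P.max(0)-P.min(0)); e=cv2.fitEllipse(c);print(e,onplane("scene",e[0],.17)); print(tri(e[0],qt))
# amber body shoulder edge, z=.105
k[:]=0;k[195:245,240:285]=1
m=(ht[...,1]>100)&k
for c in blobs(m):
    e=cv2.fitEllipse(c);print("body",e,onplane("top",e[0],.105))
# plate corners
m=(ht[...,1]<50)&(ht[...,2]>120);k[:]=0;k[188:250,232:292]=1
c=max(blobs(m&k),key=cv2.contourArea);b=cv2.boxPoints(cv2.minAreaRect(c));P=np.array([onplane("top",p,.008) for p in b]);print("plate",P.round(4),P.mean(0),np.linalg.norm(np.diff(P,axis=0),axis=1))
print("stripe",onplane("top",(262,210),.17)-onplane("top",(261.9,216),.17))
for p in((180,203),(343,214),(254,165),(201,130),(277,270)): print(p,onplane("top",p,.02).round(3))
```

```text
[ 17 158 166] [  8 154  71] [ 15 225 248] [ 12 232 156]
cap top [0.48697251 0.04813636] [0.04584829 0.04587659]
((261.10736083984375, 217.19642639160156), (18.238435745239258, 18.398204803466797), 94.65878295898438) [0.48650416 0.04788984 0.17      ]
cap scene [0.48709798 0.04663471] [0.04862409 0.0465652 ]
((266.8942565917969, 179.28158569335938), (9.660517692565918, 13.749284744262695), 96.86182403564453) [0.48800177 0.04596944 0.17      ]
(array([0.48702231, 0.04681607, 0.16953226]), np.float64(0.002373043081988099))
body ((261.4156188964844, 218.30076599121094), (25.59331512451172, 25.9869327545166), 169.42005920410156) [0.4858581  0.04738088 0.105     ]
plate [[ 0.4045  0.1335  0.008 ]
 [ 0.5782  0.1295  0.008 ]
 [ 0.5738 -0.0252  0.008 ]
 [ 0.4002 -0.0196  0.008 ]] [0.48917794 0.05456885 0.008     ] [0.17381555 0.15481296 0.17374705]
stripe [ 0.01515345 -0.00068228  0.        ]
(180, 203) [0.539 0.277 0.02 ]
(343, 214) [ 0.494 -0.183  0.02 ]
(254, 165) [0.641 0.064 0.02 ]
(201, 130) [0.747 0.214 0.02 ]
(277, 270) [0.343 0.008 0.02 ]
```

Cap axis ≈ (0.487, 0.047). The two views give its top at 169.5 mm against the expected 170, and a diameter of 46–49 mm against 50. The dish is at (0.539, 0.278), with its rim measuring 126 mm against 128. Both are in reach. I'll travel at the present height, keeping the tool's yaw.

```bash
python3 -m handwheel '[[[3.7,-3.2,0,0,8.5],[3.7,-3.2,0,0,8.5],[3.7,-3.2,0,0,8.5],[3.7,-3.2,0,0,8.5],[3.7,-3.2,0,0,8.5],[3.7,-3.2,0,0,8.5],[3.7,-3.2,0,0,8.5],[3.7,-3.2,0,0,8.5]]]' 20
cat >> h.py <<'E'
def goto(x,y,z):
    o=robot.observe();R=cv2.Rodrigues(np.array(o["tool_rot"]))[0];d=R.T@(np.array([x,y,z])-o["eef_pos"])
    print("t",round(o["time"],2),"pos",o["eef_pos"].round(4),"xaxis yaw",np.degrees(np.arctan2(R[1,0],R[0,0])).round(2),"tilt",R[2].round(4),"shift cm",(d*100).round(2),"F",o["ft_force"].round(2),"M",o["moment"].round(3),"op",round(o["opening"],4),"q6",round(o["joint_pos"][5],3))
E
python3 -c "
from h import *
goto(.487,.047,.20)"
```

```text
time: 0.9
eef_pos: [0.3779, -0.2837, 0.2313]
tool_rot: [3.118, 0.386, -0.0]
ft_force: [1.3, -0.5, -0.6]
opening: 0.0852
t 0.9 pos [ 0.3779 -0.2837  0.2313] xaxis yaw 14.13 tilt [-0.  0. -1.] shift cm [ 18.65 -29.41   3.13] F [ 1.34 -0.51 -0.58] M [-0.044  0.006 -0.04 ] op 0.0852 q6 0.54
```

```bash
python3 -m handwheel '[[[2.33,-3.68,0,0,8.5],[2.33,-3.68,0,0,8.5],[2.33,-3.68,0,0,8.5],[2.33,-3.68,0,0,8.5],[2.33,-3.68,0,0,8.5],[2.33,-3.68,0,0,8.5],[2.33,-3.68,0.3,0,8.5],[2.34,-3.65,0.3,0,8.5]]]' 20
python3 - <<'E'
from h import *
cv2.imwrite("pics/scene1.png",capture("scene"));cv2.imwrite("pics/top1.png",capture("top"))
goto(.487,.047,.14)
for n in("scene","top"):
    p=proj(n,[robot.observe()["eef_pos"]])[0].astype(int);print(n,p)
    im=cv2.imread(f"pics/{n}1.png")[p[1]-45:p[1]+55,p[0]-50:p[0]+50]
    cv2.imwrite(f"pics/c1_{n}.png",cv2.resize(im,(390,390),interpolation=cv2.INTER_CUBIC))
cv2.imwrite("pics/c1.png",np.hstack([cv2.imread(f"pics/c1_{n}.png") for n in("scene","top")]))
E
```

```text
time: 1.7
eef_pos: [0.4864, 0.0471, 0.2252]
tool_rot: [3.118, 0.387, 0.0]
ft_force: [-0.6, -1.4, -0.9]
opening: 0.0848
t 1.8 pos [0.4868 0.049  0.2247] xaxis yaw 14.38 tilt [-3.e-04 -6.e-04 -1.e+00] shift cm [-0.03  0.21  8.47] F [-0.97 -0.32  0.22] M [-0.014  0.061  0.035] op 0.0851 q6 1.284
scene [268 166]
top [260 216]
```

View pics/c1.png

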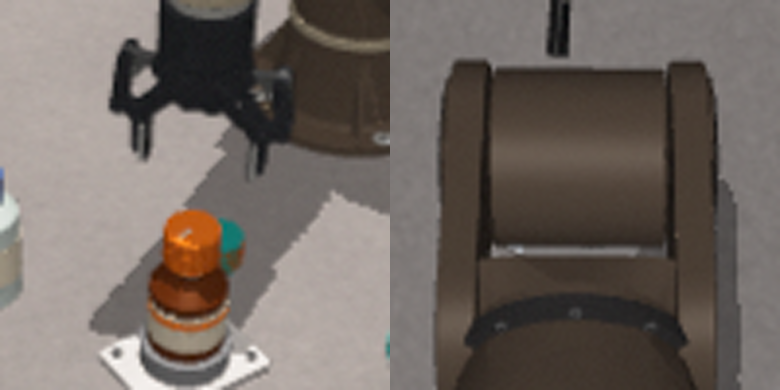

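```bash
python3 -m handwheel '[[[0,0,1.2,0,8.5],[0,0,1.6,0,8.5],[0,0,1.6,0,8.5],[0,0,1.6,0,8.5],[0,0,1.4,0,8.5],[0,0,0.8,0,8.5],[0,0,0.3,0,8.5],[0,0,0,0,8.5]]]' 20
python3 -c "
from h import *
goto(.487,.047,.138)"
```

```text
time: 2.6
eef_pos: [0.4862, 0.045, 0.1402]
tool_rot: [3.118, 0.386, -0.001]
ft_force: [0.8, 1.1, 0.0]
opening: 0.0849
t 2.6 pos [0.4862 0.045  0.1402] xaxis yaw 14.13 tilt [-4.e-04 -0.e+00 -1.e+00] shift cm [ 0.13 -0.17  0.22] F [0.83 1.14 0.01] M [-0.    -0.007 -0.004] op 0.0849 q6 1.281
```

```bash
python3 -m handwheel '[[[0.1,-0.15,0.2,0,8.5],[0,0,0,0,6.0],[0,0,0,0,6.0],[0,0,0,0,6.0],[0,0,0,0,6.0],[0,0,0,0,6.0],[0,0,0,0,6.0],[0,0,0,0,6.0]]]' 20
python3 - <<'E'
from h import *
goto(.487,.047,.138)
a=capture("scene");goto(.487,.047,.138);cv2.imwrite("pics/s2.png",a)
p=(267,183);cv2.imwrite("pics/s2c.png",cv2.resize(a[140:215,225:310],None,fx=9,fy=8,interpolation=cv2.INTER_CUBIC))
E
```

```text
time: 3.4
eef_pos: [0.4868, 0.0469, 0.1383]
tool_rot: [3.118, 0.387, 0.0]
ft_force: [-0.1, -0.5, 0.3]
opening: 0.0604
t 3.4 pos [0.4868 0.0469 0.1383] xaxis yaw 14.14 tilt [-0.e+00  1.e-04 -1.e+00] shift cm [ 0.02 -0.    0.03] F [-0.09 -0.47  0.32] M [-0.002  0.02  -0.024] op 0.0604 q6 1.285
t 3.45 pos [0.4868 0.0469 0.1383] xaxis yaw 14.14 tilt [-1.e-04  1.e-04 -1.e+00] shift cm [ 0.02 -0.    0.03] F [ 0.25  0.36 -0.44] M [-0.017 -0.003  0.007] op 0.0599 q6 1.285
```

View pics/s2c.png

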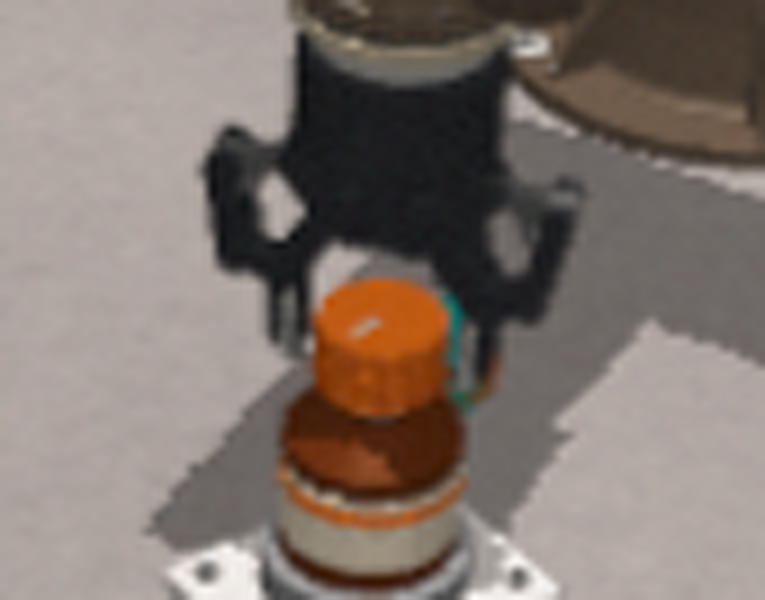

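The fingers straddle the cap in the crop, one on each side of it (cap at crop x ≈ 380, fingers at 285 and 485). I'll close lightly.

```bash
python3 -m handwheel '[[[0,0,0,0,4.6],[0,0,0,0,4.6],[0,0,0,0,4.6],[0,0,0,0,4.6],[0,0,0,0,4.6],[0,0,0,0,4.6],[0,0,0,0,4.6],[0,0,0,0,4.6]]]' 20
python3 -c "
from h import *
goto(.487,.047,.138)"
```

```text
time: 4.25
eef_pos: [0.4869, 0.0469, 0.1383]
tool_rot: [3.118, 0.387, 0.0]
ft_force: [-0.1, -2.3, 2.9]
opening: 0.0492
t 4.25 pos [0.4869 0.0469 0.1383] xaxis yaw 14.14 tilt [ 1.e-04  2.e-04 -1.e+00] shift cm [ 0.02 -0.01  0.03] F [-0.06 -2.28  2.87] M [-0.395  0.072  0.004] op 0.0492 q6 1.285
```

```bash
python3 -m handwheel '[[[0,0.05,0,0,4.0],[0,0,0,0,4.0],[0,0,0,0,4.0],[0,0,0,0,4.0],[0,0,0.1,0,4.0],[0,0,0,0,4.0],[0,0,0.1,0,4.0],[0,0,0,0,4.0]]]' 70
python3 -c "
from h import *
goto(.487,.047,.138)"
```

```text
time: 5.05
eef_pos: [0.4869, 0.0466, 0.1363]
tool_rot: [-3.118, -0.387, -0.0]
ft_force: [-2.6, 4.1, 7.8]
opening: 0.0483
t 5.05 pos [0.4869 0.0466 0.1363] xaxis yaw 14.14 tilt [ 1.e-04 -1.e-04 -1.e+00] shift cm [ 0.02 -0.03 -0.17] F [-2.58  4.06  7.83] M [0.736 0.278 0.03 ] op 0.0483 q6 1.284
```

```bash
python3 -m handwheel '[[[-0.02,-0.03,0,0,4.0],[0,0,0.05,0,4.0],[0,0,0,0,4.0],[0,0,0.05,0,4.0],[0,0,0,0,4.0],[0,0,0.05,0,4.0],[0,0,0,0,4.0],[0,0,0,0,4.0]]]' 70
python3 -c "
from h import *
goto(.487,.047,.138)"
```

```text
time: 5.85
eef_pos: [0.487, 0.0467, 0.1359]
tool_rot: [3.117, 0.387, 0.002]
ft_force: [-3.9, 3.4, 19.5]
opening: 0.0485
t 5.85 pos [0.487  0.0467 0.1359] xaxis yaw 14.14 tilt [ 1.4e-03  5.0e-04 -1.0e+00] shift cm [ 0.01 -0.03 -0.21] F [-3.91  3.45 19.54] M [ 0.459  0.74  -0.027] op 0.0485 q6 1.285
```

Hard after about 2.4 mm: the seal's 1 mm plus 1.5 mm, so the teeth are standing on teeth. I'll turn a little anticlockwise under load.

```bash
python3 -m handwheel '[[[0,0,0,-2.5,4.0],[0,0,0,-2.5,4.0],[0,0,0,-2.5,4.0],[0,0,0,-2.5,4.0],[0,0,0,0,4.0],[0,0,0,0,4.0],[0,0,0,0,4.0],[0,0,0,0,4.0]]]' 70
python3 -c "
from h import *
goto(.487,.047,.138)"
```

```text
time: 6.65
eef_pos: [0.4869, 0.0467, 0.1352]
tool_rot: [3.072, 0.657, 0.001]
ft_force: [-2.0, 2.3, 9.7]
opening: 0.0482
t 6.65 pos [0.4869 0.0467 0.1352] xaxis yaw 24.14 tilt [ 9.e-04  5.e-04 -1.e+00] shift cm [ 0.02 -0.03 -0.28] F [-2.04  2.35  9.73] M [0.466 0.272 0.023] op 0.0482 q6 1.11
```

The force fell, so the teeth have dropped in. Now I'll press to the bottom stop.

```bash
python3 -m handwheel '[[[0,0,0.05,0,4.0],[0,0,0,0,4.0],[0,0,0.05,0,4.0],[0,0,0,0,4.0],[0,0,0.05,0,4.0],[0,0,0,0,4.0],[0,0,0,0,4.0],[0,0,0,0,4.0]]]' 70
python3 -c "
from h import *
goto(.487,.047,.138)"
```

```text
time: 7.45
eef_pos: [0.487, 0.0467, 0.1339]
tool_rot: [3.072, 0.657, 0.002]
ft_force: [-2.3, 2.8, 13.5]
opening: 0.0482
t 7.45 pos [0.487  0.0467 0.1339] xaxis yaw 24.14 tilt [ 1.e-03  6.e-04 -1.e+00] shift cm [ 0.02 -0.03 -0.41] F [-2.3   2.76 13.54] M [0.54  0.402 0.012] op 0.0482 q6 1.11
```

```bash
python3 -m handwheel '[[[0,0,0.05,0,4.0],[0,0,0,0,4.0],[0,0,0.05,0,4.0],[0,0,0,0,4.0],[0,0,0,0,4.0],[0,0,0,0,4.0],[0,0,0,0,4.0],[0,0,0,0,4.0]]]' 70
python3 -c "
from h import *
goto(.487,.047,.138)"
```

```text
time: 8.25
eef_pos: [0.487, 0.0467, 0.1335]
tool_rot: [3.072, 0.657, 0.003]
ft_force: [-4.5, 2.3, 21.5]
opening: 0.0485
t 8.25 pos [0.487  0.0467 0.1335] xaxis yaw 24.15 tilt [ 1.5e-03  9.0e-04 -1.0e+00] shift cm [ 0.01 -0.03 -0.45] F [-4.54  2.26 21.47] M [0.523 0.801 0.028] op 0.0485 q6 1.11
```

On the bottom stop at 21 N. Now the turn.

```bash
python3 -m handwheel '[[[0,0,0,-3,4.0],[0,0,0,-3,4.0],[0,0,0,-3,4.0],[0,0,0,-3,4.0],[0,0,0,-3,4.0],[0,0,0,-3,4.0],[0,0,0,-3,4.0],[0,0,0,0,4.0]]]' 70
python3 -c "
from h import *
goto(.487,.047,.138)"
```

```text
time: 9.05
eef_pos: [0.4875, 0.0466, 0.1335]
tool_rot: [2.899, 1.208, 0.004]
ft_force: [-2.6, 1.5, 18.9]
opening: 0.0483
t 9.05 pos [0.4875 0.0466 0.1335] xaxis yaw 45.24 tilt [ 0.0018  0.0022 -1.    ] shift cm [-0.01 -0.07 -0.45] F [-2.63  1.49 18.94] M [ 0.32   0.382 -0.101] op 0.0483 q6 0.742
```

```bash
python3 -m handwheel '[[[0,0,0,-3,4.0],[0,0,0,-3,4.0],[0,0,0,-3,4.0],[0,0,0,-3,4.0],[0,0,0,-3,4.0],[0,0,0,-3,4.0],[0,0,0,-3,4.0],[0,0,0,0,4.0]]]' 70
python3 -c "
from h import *
goto(.487,.047,.138)"
```

```text
time: 9.85
eef_pos: [0.4878, 0.0465, 0.1335]
tool_rot: [2.629, 1.715, 0.004]
ft_force: [-0.6, 1.7, 18.8]
opening: 0.0482
t 9.85 pos [0.4878 0.0465 0.1335] xaxis yaw 66.23 tilt [ 0.0011  0.0033 -1.    ] shift cm [ 0.01 -0.09 -0.45] F [-0.64  1.68 18.79] M [ 0.273  0.209 -0.109] op 0.0482 q6 0.375
```

```bash
python3 -m handwheel '[[[0,0,0,-3,4.0],[0,0,0,-3,4.0],[0,0,0,-3,4.0],[0,0,0,-3,4.0],[0,0,0,-3,4.0],[0,0,0,-3,4.0],[0,0,0,-3,4.0],[0,0,0,0,4.0]]]' 70
python3 -c "
from h import *
goto(.487,.047,.138)"
```

```text
time: 10.65
eef_pos: [0.4879, 0.0465, 0.1335]
tool_rot: [2.272, 2.165, 0.004]
ft_force: [0.2, 1.4, 19.0]
opening: 0.0481
t 10.65 pos [0.4879 0.0465 0.1335] xaxis yaw 87.24 tilt [-2.0e-04  3.6e-03 -1.0e+00] shift cm [ 0.04 -0.09 -0.45] F [ 0.25  1.39 18.99] M [ 0.186  0.167 -0.127] op 0.0481 q6 0.009
```

```bash
python3 -m handwheel '[[[0,0,0,-3,4.0],[0,0,0,-3,4.0],[0,0,0,-3,4.0],[0,0,0,-3,4.0],[0,0,0,-2,4.0],[0,0,0,0,4.0],[0,0,0,0,4.0],[0,0,0,0,4.0]]]' 70
python3 - <<'E'
from h import *
goto(.487,.047,.138)
a=capture("scene");cv2.imwrite("pics/s3c.png",cv2.resize(a[140:215,225:310],None,fx=9,fy=8,interpolation=cv2.INTER_CUBIC))
E
```

```text
time: 11.45
eef_pos: [0.4877, 0.0465, 0.1335]
tool_rot: [1.994, 2.424, 0.003]
ft_force: [-0.9, 0.9, 19.3]
opening: 0.0484
t 11.45 pos [0.4877 0.0465 0.1335] xaxis yaw 101.13 tilt [-0.001   0.0032 -1.    ] shift cm [ 0.06 -0.06 -0.45] F [-0.9   0.94 19.28] M [ 0.223  0.226 -0.085] op 0.0484 q6 -0.234
```

View pics/s3c.png

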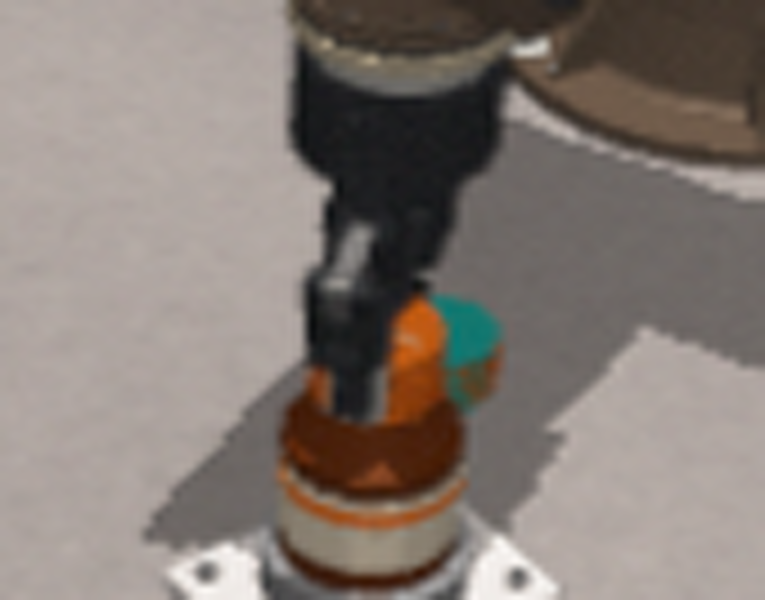

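The stripe has moved round to (408,335), so the cap turned with the fingers. I'll ease up gently and watch for a negative (held-down) force.

```bash
python3 -m handwheel '[[[0,0,-0.1,0,4.0],[0,0,-0.1,0,4.0],[0,0,-0.1,0,4.0],[0,0,-0.1,0,4.0],[0,0,-0.1,0,4.0],[0,0,-0.1,0,4.0],[0,0,-0.1,0,4.0],[0,0,-0.1,0,4.0]]]' 70
python3 -c "
from h import *
goto(.487,.047,.138)"
```

```text
time: 12.3
eef_pos: [0.4867, 0.0465, 0.1403]
tool_rot: [1.995, 2.426, -0.0]
ft_force: [0.4, 0.5, -0.0]
opening: 0.048
t 12.3 pos [0.4867 0.0465 0.1403] xaxis yaw 101.14 tilt [-3.e-04 -0.e+00 -1.e+00] shift cm [0.04 0.03 0.23] F [ 0.36  0.51 -0.03] M [-0.039 -0.002 -0.035] op 0.048 q6 -0.234
```

```bash
python3 -m handwheel '[[[0,0,-0.1,0,4.0],[0,0,-0.1,0,4.0],[0,0,-0.1,0,4.0],[0,0,-0.1,0,4.0],[0,0,-0.2,0,4.0],[0,0,-0.2,0,4.0],[0,0,-0.2,0,4.0],[0,0,-0.2,0,4.0]]]' 70
python3 - <<'E'
from h import *
goto(.487,.047,.22)
a=capture("scene");cv2.imwrite("pics/s4c.png",cv2.resize(a[140:215,225:310],None,fx=9,fy=8,interpolation=cv2.INTER_CUBIC))
E
```

```text
time: 13.1
eef_pos: [0.4867, 0.0467, 0.1525]
tool_rot: [1.995, 2.426, -0.0]
ft_force: [-0.6, 0.0, -1.1]
opening: 0.0483
t 13.1 pos [0.4867 0.0467 0.1525] xaxis yaw 101.14 tilt [-1.e-04  1.e-04 -1.e+00] shift cm [ 0.02  0.04 -6.75] F [-0.58  0.03 -1.11] M [-0.039 -0.033 -0.037] op 0.0483 q6 -0.234
```

View pics/s4c.png

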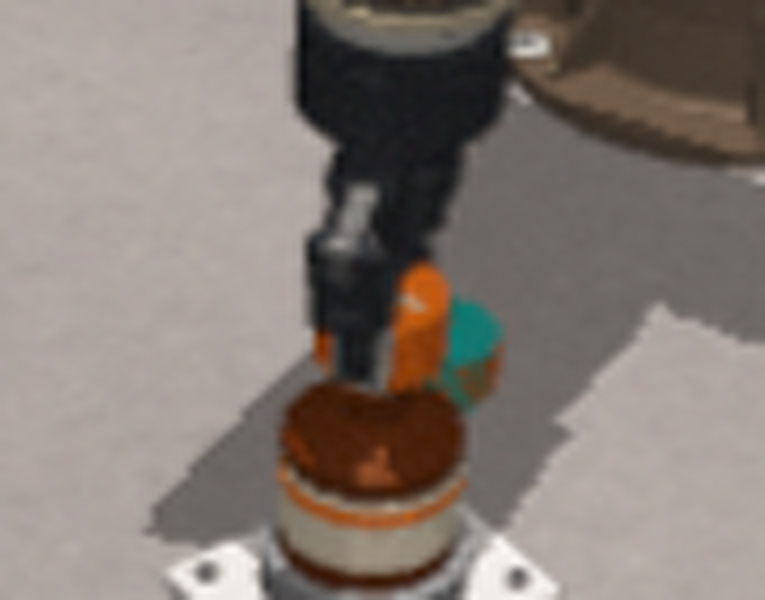

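The cap comes off freely with no pull. I'll lift clear, then go over to the white dish.

```bash
python3 -m handwheel '[[[0,0,-0.5,0,4.0],[0,0,-1.0,0,4.0],[0,0,-1.0,0,4.0],[0,0,-1.0,0,4.0],[0,0,-1.0,0,4.0],[0,0,-1.0,0,4.0],[0,0,-0.7,0,4.0],[0,0,-0.3,0,4.0]]]' 70
python3 -c "
from h import *
goto(.539,.277,.10)"
```

```text
time: 13.95
eef_pos: [0.4868, 0.0467, 0.2182]
tool_rot: [1.995, 2.426, 0.001]
ft_force: [-0.4, -0.6, -0.7]
opening: 0.0483
t 13.95 pos [0.4868 0.0467 0.2182] xaxis yaw 101.14 tilt [-3.e-04  1.e-03 -1.e+00] shift cm [21.59  9.56 11.82] F [-0.43 -0.62 -0.7 ] M [ 0.016 -0.027 -0.04 ] op 0.0483 q6 -0.234
```

```bash
python3 -m handwheel '[[[1.5,0.7,0,0,4.0],[3.0,1.3,0,0,4.0],[3.5,1.6,0,0,4.0],[3.5,1.6,0,0,4.0],[3.5,1.6,0,0,4.0],[3.3,1.4,0,0,4.0],[2.2,0.9,0.5,0,4.0],[1.1,0.4,1.0,0,4.0]]]' 70
python3 -m handwheel '[[[0,0,2,0,4.0],[0,0,2.5,0,4.0],[0,0,2.5,0,4.0],[0,0,2.5,0,4.0],[0,0,2,0,4.0],[0,0,1,0,4.0],[0,0,0.5,0,4.0],[0,0,0,0,4.0]]]' 70
python3 - <<'E'
from h import *
goto(.539,.277,.012)
for n in("scene","top"):
    a=capture(n);p=proj(n,[[.539,.277,.05]])[0].astype(int)
    cv2.imwrite(f"pics/d_{n}.png",cv2.resize(a[p[1]-50:p[1]+50,p[0]-50:p[0]+50],(390,390),interpolation=cv2.INTER_CUBIC))
cv2.imwrite("pics/d.png",np.hstack([cv2.imread(f"pics/d_{n}.png") for n in("scene","top")]))
E
```

```text
time: 14.75
eef_pos: [0.5383, 0.2789, 0.202]
tool_rot: [1.993, 2.428, 0.001]
ft_force: [0.6, 0.1, -2.4]
opening: 0.048
time: 15.55
eef_pos: [0.5381, 0.2767, 0.072]
tool_rot: [-1.995, -2.426, 0.001]
ft_force: [0.5, -0.4, -0.1]
opening: 0.0485
t 15.55 pos [0.5381 0.2767 0.072 ] xaxis yaw 101.13 tilt [-2.e-04 -6.e-04 -1.e+00] shift cm [0.02 0.1  6.  ] F [ 0.5  -0.45 -0.07] M [ 0.005 -0.002  0.023] op 0.0485 q6 0.172
```

View pics/d.png

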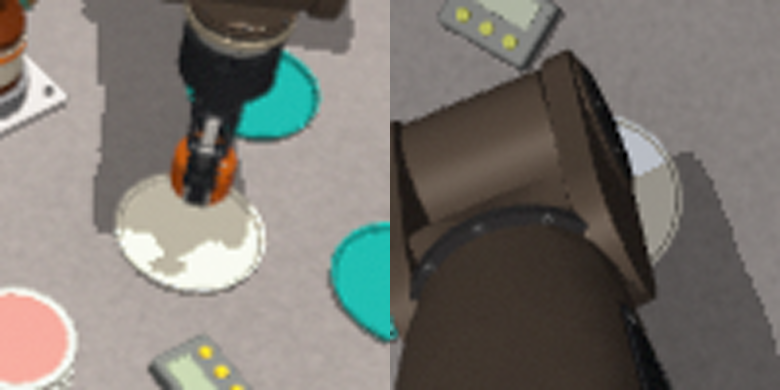

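The cap hangs upright over the white dish (crop cap at (205,170), dish centre at (190,235)). I'll descend, slowing near the floor.

```bash
python3 -m handwheel '[[[0,0.1,0.5,0,4.0],[0,0,1,0,4.0],[0,0,1,0,4.0],[0,0,1,0,4.0],[0,0,1,0,4.0],[0,0,0.6,0,4.0],[0,0,0.2,0,4.0],[0,0,0,0,4.0]]]' 70
python3 -m handwheel '[[[0,0,0.1,0,4.0],[0,0,0.1,0,4.0],[0,0,0.1,0,4.0],[0,0,0,0,4.0],[0,0,0,0,4.0],[0,0,0,0,4.0],[0,0,0,0,4.0],[0,0,0,0,4.0]]]' 70
python3 -c "
from h import *
goto(.539,.277,.012)"
```

```text
time: 16.45
eef_pos: [0.5391, 0.2771, 0.0189]
tool_rot: [-1.995, -2.426, 0.001]
ft_force: [-0.7, -0.3, -0.3]
opening: 0.0484
time: 17.25
eef_pos: [0.5391, 0.2772, 0.0163]
tool_rot: [1.995, 2.427, -0.0]
ft_force: [-0.8, -0.3, 0.8]
opening: 0.0482
t 17.25 pos [0.5391 0.2772 0.0163] xaxis yaw 101.14 tilt [-1.e-04  0.e+00 -1.e+00] shift cm [-0.01 -0.01  0.43] F [-0.78 -0.35  0.8 ] M [-0.048 -0.053 -0.005] op 0.0482 q6 0.172
```

```bash
python3 -m handwheel '[[[0,0,0.1,0,4.0],[0,0,0.1,0,4.0],[0,0,0.05,0,4.0],[0,0,0.05,0,4.0],[0,0,0,0,4.0],[0,0,0,0,4.0],[0,0,0,0,4.0],[0,0,0,0,4.0]]]' 70
python3 -c "
from h import *
goto(.539,.277,.012)"
```

```text
time: 18.05
eef_pos: [0.5391, 0.2772, 0.0133]
tool_rot: [1.995, 2.427, -0.0]
ft_force: [0.6, 0.2, -0.6]
opening: 0.0484
t 18.05 pos [0.5391 0.2772 0.0133] xaxis yaw 101.14 tilt [-1.e-04 -0.e+00 -1.e+00] shift cm [-0.02 -0.01  0.13] F [ 0.61  0.23 -0.56] M [ 0.009 -0.014  0.013] op 0.0484 q6 0.172
```

```bash
python3 -m handwheel '[[[0,0,0.1,0,4.0],[0,0,0,0,4.0],[0,0,0.05,0,4.0],[0,0,0,0,4.0],[0,0,0.05,0,4.0],[0,0,0,0,4.0],[0,0,0,0,4.0],[0,0,0,0,4.0]]]' 70
python3 -c "
from h import *
goto(.539,.277,.012)"
```

```text
time: 18.85
eef_pos: [0.5392, 0.2772, 0.0115]
tool_rot: [1.995, 2.426, 0.0]
ft_force: [-1.5, -0.4, 5.2]
opening: 0.0483
t 18.85 pos [0.5392 0.2772 0.0115] xaxis yaw 101.14 tilt [-0.e+00  3.e-04 -1.e+00] shift cm [-0.01 -0.02 -0.05] F [-1.51 -0.43  5.19] M [-0.083  0.223 -0.014] op 0.0483 q6 0.172
```

Contact at 5 N with the TCP at 11.5 mm, as predicted, so the cap stands on the floor. I'll release.

```bash
python3 -m handwheel '[[[0,0,0,0,4.7],[0,0,0,0,4.8],[0,0,0,0,5.0],[0,0,0,0,5.2],[0,0,0,0,5.5],[0,0,0,0,6.0],[0,0,0,0,6.6],[0,0,0,0,6.8]]]' 20
python3 - <<'E'
from h import *
goto(.539,.277,.1)
a=capture("scene");p=proj("scene",[[.539,.277,.02]])[0].astype(int)
cv2.imwrite("pics/e.png",cv2.resize(a[p[1]-40:p[1]+40,p[0]-50:p[0]+50],(750,600),interpolation=cv2.INTER_CUBIC))
E
```

```text
time: 19.65
eef_pos: [0.5391, 0.2771, 0.0112]
tool_rot: [1.995, 2.427, -0.0]
ft_force: [0.8, 0.2, -0.2]
opening: 0.0681
t 19.65 pos [0.5391 0.2771 0.0112] xaxis yaw 101.14 tilt [-1.e-04 -1.e-04 -1.e+00] shift cm [-0.01 -0.01 -8.88] F [ 0.84  0.22 -0.23] M [ 0.006 -0.012 -0.007] op 0.0681 q6 0.172
```

View pics/e.png

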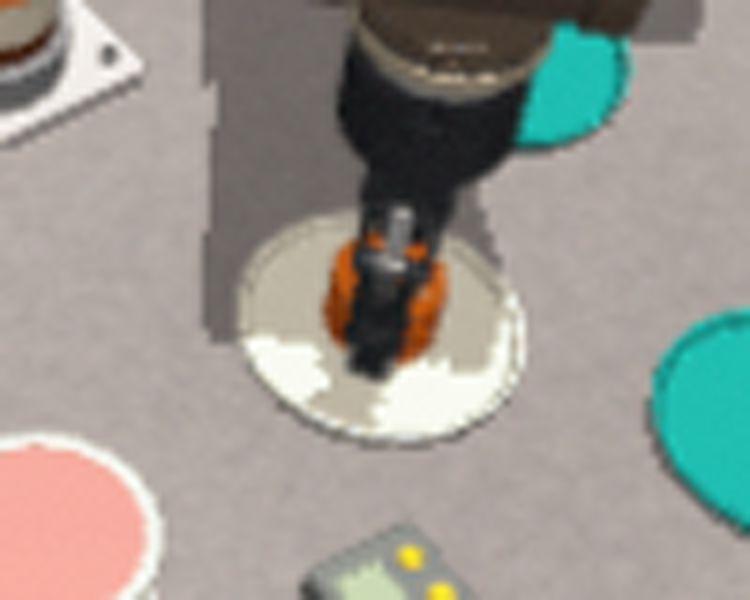

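The cap stands in the dish and the fingers are clear of it. I'll back straight up, then move aside so the top camera can see.

```bash
python3 -m handwheel '[[[0,0,-0.5,0,6.8],[0,0,-1,0,6.8],[0,0,-1.5,0,6.8],[0,0,-2,0,6.8],[0,0,-3,0,6.8],[0,0,-4,0,6.8],[0,0,-4,0,6.8],[0,0,-3,0,6.8]]]' 20
python3 -c "
from h import *
goto(.43,.50,.21)"
```

```text
time: 20.5
eef_pos: [0.5392, 0.2773, 0.2054]
tool_rot: [1.994, 2.425, 0.004]
ft_force: [0.5, 0.2, -0.3]
opening: 0.0678
t 20.5 pos [0.5392 0.2773 0.2054] xaxis yaw 101.14 tilt [ 5.0e-04  3.3e-03 -1.0e+00] shift cm [23.97 -6.41 -0.47] F [ 0.49  0.2  -0.27] M [ 0.024 -0.002  0.056] op 0.0678 q6 0.172
```

```bash
python3 -m handwheel '[[[2,1,0,0,6.8],[3,2,0,0,6.8],[3,2,0,0,6.8],[3,2,0,0,6.8],[3,2,0,0,6.8],[3,2,0,0,6.8],[2,1,0,0,6.8],[0,0,0,0,6.8]]]' 20
python3 - <<'E'
from h import *
goto(.43,.5,.21)
for n in("scene","top"): cv2.imwrite(f"pics/f_{n}.png",capture(n))
t=cv2.imread("pics/f_top.png");h=cv2.cvtColor(t,cv2.COLOR_BGR2HSV);k=np.zeros(t.shape[:2],bool);k[175:235,150:215]=1
for c in blobs((h[...,1]>100)&(h[...,0]<25)&(h[...,2]>130)&k): e=cv2.fitEllipse(c);print(e,onplane("top",e[0],.043))
cv2.imwrite("pics/f.png",np.vstack([cv2.resize(t[90:290,90:390],(450,300)),cv2.resize(cv2.imread("pics/f_scene.png")[150:310,180:420],(450,300))]))
E
```

```text
time: 21.3
eef_pos: [0.6198, 0.4891, 0.2019]
tool_rot: [1.993, 2.429, 0.001]
ft_force: [0.1, 0.5, 0.1]
opening: 0.0678
t 21.3 pos [0.6198 0.4891 0.2019] xaxis yaw 101.26 tilt [ 5.e-04  7.e-04 -1.e+00] shift cm [  4.77 -18.4   -0.82] F [0.14 0.46 0.15] M [-0.018  0.016  0.031] op 0.0678 q6 0.388
((178.39764404296875, 202.3592071533203), (16.62427520751953, 16.85009002685547), 46.98603439331055) [0.53892106 0.27788252 0.043     ]
```

View pics/f.png

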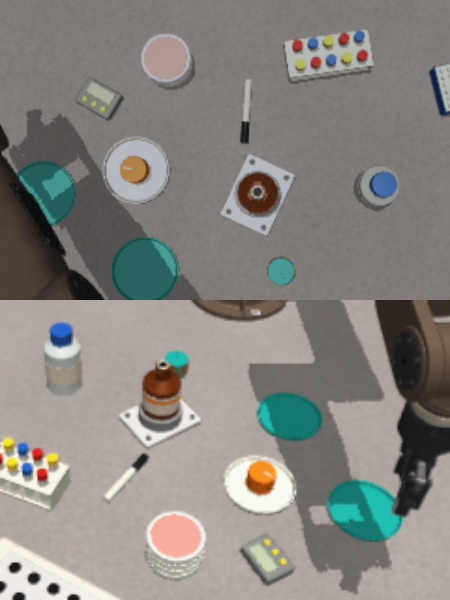

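The bottle is open and the cap stands upright at the dish's centre: measured (0.539, 0.278), against the dish at (0.539, 0.278). The bystanders are where they were, and the arm is clear.

```bash
python3 -c "
from h import *
goto(.43,.5,.21); print(robot.sign_off())"
```

```text
t 21.4 pos [0.6198 0.4867 0.202 ] xaxis yaw 101.17 tilt [-2.e-04  2.e-04 -1.e+00] shift cm [  4.98 -18.36  -0.81] F [-0.34 -0.84  0.84] M [-0.001  0.007  0.108] op 0.0681 q6 0.387
the job is handed in; nothing more can be done
None
```

The bottle is open, the orange cap stands upright in the white dish, and I handed the job in at 21.4 s of the 53 s allowed. The sign-off gives no verdict.

- **Pressing and turning:** I gripped the cap at 70 N. At first the teeth stood on teeth (19.5 N, hard after about 2.4 mm). A 10° turn under load dropped them in and the force fell to 10 N. I then pressed to the bottom stop at 21 N and turned the cap 77° anticlockwise. The readings between strokes were 19–21 N down and at most 5 N sideways.
- **Lifting and placing:** The cap came off with no pull-back and touched the dish floor at the expected height with about 5 N. I released it, backed straight up and moved the arm aside.
- **Last checks:** In the last pictures the cap is upright and within about 1 mm of the dish's centre. The bottle's mouth is open, and the bystanders and turquoise look-alikes look unmoved.
- **Less certain:** The two views of the cap disagreed by about 2.4 mm at the start, within the calibration error; gripping it centred the cap. I did not measure the insert's angle (the free lift stands for it), the cap's tilt, or the bystanders' positions after the job; I judged those last two by eye from the pictures.

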